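# Zero the peak pointer of the chain tester

## Robot

A 7-joint arm with a two-finger parallel gripper is mounted at the origin on the work surface. World frame = base frame: x ahead of the robot, y to its left, z up, the work surface at z = 0. Lengths are in m, angles in rad, forces in N, time in s.
With the tool pointing down it reaches from about 0.35 to 0.9 m from the base axis. Payload 8.1 kg.
Tool frame: the origin (TCP) lies between the finger pads; the fingertips stand 22 mm ahead of it and the grasp point (between the pads) lies 3 mm ahead of it; z points along the fingers, y is the line along which they close (so a half turn about z gives the same grasp; the last joint's range is limited). The gripper opens to 85 mm and grips with 20 to 120 N. Pads are 22 mm wide; open, the fingers measure 114 mm over their backs; the gripper's body (76 mm by 85 mm) begins 54 mm behind the grasp point. The pads swing forward as they close: fully open they stand 13 mm farther back than shut.
Start: joints at [-1.373, 0.434, 0.025, 1.573, -0.012, 1.134, -0.075], TCP at [0.185, 0.597, 0.226] pointing down, gripper open.
Joint ranges: [-2.62, 2.62], [-0.44, 2.09], [-1.27, 1.32], [0.08, 2.57], [-1.32, 4.46], [0.12, 2], [-2.74, 2.74]. Speed limits (rad/s): [2.22, 2.22, 3.01, 3.01, 3.14, 3.14, 3.14].

## Interface

Orientations are given as a rotation vector (axis times angle).
In Python, from cell import manip, cams, ticket gives the robot as it stands. The module is installed in compiled form; this text tells all that it offers.
- The arm moves only by the tool arm_command, never from a script. Its arguments are lists of equal length, an entry for each row: "delta_pos": the shift along the tool's x, y, z in m, a list of three; "turn": the turn, a rotation vector about the tool's x, y, z in rad, a list of three; "gripper": the finger opening in m, from 0 to 0.0854. A call has 1 to 12 rows; each row shifts and turns the commanded pose from where the row before left it, along the tool's axes as they then stand; what a row does not reach is not made up. A row lasts 1/8 s, in which the tool goes at most 62.5 mm and 10.7 degrees, less where a joint would pass 70% of its speed; a pose out of reach is approached as far as the arm can. A call is refused whole if a number of a shift passes 0.0625 or a number of a turn 0.188, either way. A call with a gripper value outside its range is refused whole. The fingers move at their own pace and stop on an object; "newtons" is the grip in N (left out, the last holds). Time passes only in rows, so rows that do not move let the fingers close. It gives the time, the measured TCP pose, the force, the opening and the grip force at its end, in the units of the state.
- manip.sense(): the state, without advancing time (a new reading comes with each control period).
- cams.get_image(name): name is "scene" or "top" or "wrist"; returns (picture, depth): 480x640x3 uint8, red, green, blue; 480x640 float32, m along the optical axis (not along the pixel's ray), 0 where there is no reading.
- cams.camera_info(name): a dict with "K" (3x3 intrinsics, pixels), "view" (4x4, takes a point from world to camera coordinates). Camera axes: x right, y down, z forward; pixel columns grow to the right and rows downward; lengths in m; the calibration is good to about 2 mm. A picture is of the moment at which its call begins: read the wrist's pose just before it. camera_info takes no time and is no camera call; for the wrist camera it gives the pose at the moment of the call.
- ticket.hand_in(): hands the job in; it is judged then, once.
The state is a dict: "time_s": time; "q": joint angles; "qd": joint speeds; "joint_efforts": joint torques, N m; "tool_pos": TCP position; "eef_rot": TCP orientation; "contact_force": force on the tool from outside, world axes, zero at the start; "torque": the same for the moment, N m; "finger_gap": finger opening in m; "grip_force": force on a finger pad.
Only numpy, scipy, OpenCV 4.12 (cv2) and the standard library are available. Lean on these libraries where they do the work, as an engineer would, in place of code of your own. Each camera call takes 0.05 s, during which the arm holds its last target. There are 200 camera calls.

## Task

On the jeweller's bench, the round chain-tester gauge still shows the last peak. Turn its red pointer knob counter-clockwise (seen from above) all the way back to the zero stop, then let go. Leave the black speed knob on the blue control box and the white dish of rings as they are.

Things in the scene. Friction and masses are not known exactly. Their poses are not given: they have to be found in the camera images.
- peak_grip (a point): Grip point of the red knob, on its upright axis, 74 mm above the bench; frame turns with the knob. Its grip is an upright bar, 40 mm along this x, 14 mm thick along y, top 14 mm above this point; dial face 32 mm below it. A red pointer just above the dial reaches 45 mm along -x. The knob is central on a fixed round gauge, white dial face up, case 120 mm across (foot 144), left or right.
- peak (a joint): Angle of the red knob, rad: 0 at the zero stop (pointer against a small steel pin, over the thin black needle), growing clockwise seen from above, to 4.2. Starts at 0.6 to 1.45, so turn it counter-clockwise by that angle about its fixed upright axis. Friction of about 0.04 N m, no spring: it stays where it is left.
- speed_mark (a point): Bystander, not to be turned: the end of the bar of the black speed knob, by its white line, 20 mm from that knob's axis and 74 mm above the bench (-x of this frame points away from the axis). The same bar grip, 40 x 14 mm, on a blue control box 108 mm square and 42 mm high, fixed to the bench.
- dish: Bystander, not to be moved: small white porcelain dish, 80 mm across and 20 mm high, loose on the bench, a few rings in it. Origin at the centre of its underside.

How it is judged:
At the end, for the whole second after the job is handed in: The red peak-pointer knob is back at its zero stop (within 0.175 rad, 10 degrees, of it) and at rest, and the robot has let go (value of joint peak below 0.175 rad and velocity of joint peak between -0.05 and 0.05 rad/s); the robot touches nothing.
It fails at once if the black speed knob was turned (its mark moved more than 6 mm, about 17 degrees) (distance of speed_mark from where it was at the start of the episode above 0.006 m).
It fails at once if the dish was pushed or lifted more than 20 mm (distance of dish from where it was at the start of the episode above 0.02 m).
It also fails if it takes over 32 s, if anything falls off the work surface, if the arm or the gripper's body presses on something with over 40 N, if the wrist force passes 120 N, or if a joint passes its speed limit or range.

## Working session

There is one attempt and no reset: what is moved stays moved. The work goes in short steps, Python scripts to look and compute and a tool call to move; the robot and the scene stay as the last step left them, time stands still between calls to the robot, and variables do not carry over. Pictures are saved under pics/ and viewed, at most 10 in all, crops included, and the job is handed in when it is done.

Besides the shell and the picture viewer there is one more tool, called after "Emit:" as name(argument=value, ...) on one line, values as JSON. arm_command: Moves the arm, as the interface text tells. Its arguments: {"type":"object","properties":{"delta_pos":{"type":"array","items":{"type":"array","items":{"type":"number"}}},"turn":{"type":"array","items":{"type":"array","items":{"type":"number"}}},"gripper":{"type":"array","items":{"type":"number"}},"newtons":{"type":"number"}},"required":["delta_pos","turn","gripper"]}

```bash
mkdir -p pics; python3 - <<'E'
from cell import manip,cams
import cv2,numpy as np
s=manip.sense();print({k:np.round(s[k],3) for k in('time_s','tool_pos','eef_rot','finger_gap')})
for n in('top','scene'):
    p,d=cams.get_image(n);cv2.imwrite(f'pics/{n}.png',p[...,::-1]);np.save(f'{n}.npy',d)
    c=cams.camera_info(n);np.savez(f'{n}_c.npz',**c);print(c)
E
```

```text
{'time_s': np.float64(0.0), 'tool_pos': array([0.185, 0.596, 0.225]), 'eef_rot': array([-4.710e-01, -3.106e+00,  2.000e-03]), 'finger_gap': np.float64(0.085)}
{'K': array([[435.75241513,   0.        , 320.41350081],
       [  0.        , 435.75241513, 237.4280504 ],
       [  0.        ,   0.        ,   1.        ]]), 'view': array([[-0.02319384, -0.99969539, -0.00843645,  0.01425365],
       [-0.98384256,  0.02432292, -0.17737592,  0.57202586],
       [ 0.17752708,  0.00418611, -0.98410701,  0.78413634],
       [ 0.        ,  0.        ,  0.        ,  1.        ]])}
{'K': array([[600.53277861,   0.        , 318.28332083],
       [  0.        , 600.53277861, 242.43914527],
       [  0.        ,   0.        ,   1.        ]]), 'view': array([[-0.87864919,  0.47740141, -0.00796868,  0.50749385],
       [ 0.28432168,  0.50973564, -0.81199185, -0.11550895],
       [-0.38358413, -0.71572164, -0.58361438,  1.4228233 ],
       [ 0.        ,  0.        ,  0.        ,  1.        ]])}
```

View pics/top.png

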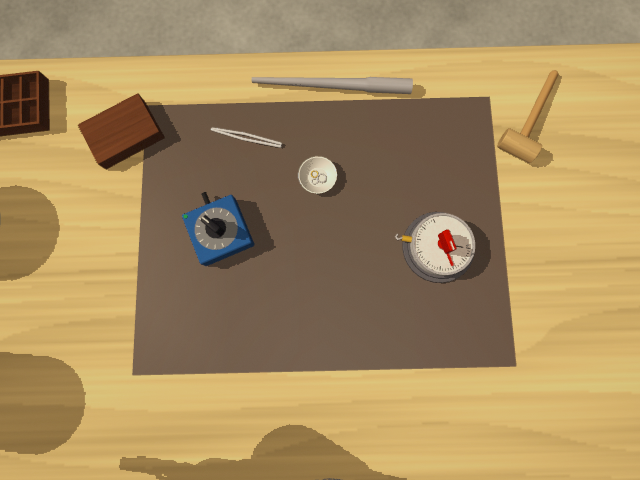

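The top view shows the gauge on the right at about (443,245), with its red bar near (447,241) and the pointer tip near (453,265). The blue box is at (217,230) and the dish at (318,175). I'll enlarge the gauge next.

```bash
python3 - <<'E'
import cv2,numpy as np
p=cv2.imread('pics/top.png');c=p[200:290,395:485];cv2.imwrite('pics/crop.png',cv2.resize(c,(585,585),interpolation=cv2.INTER_CUBIC))
k=np.load('top_c.npz');K,V=k['K'],k['view'];I=np.linalg.inv(V)
d=np.load('top.npy')
v,u=np.mgrid[200:290,395:485];z=d[200:290,395:485]
P=np.stack([(u-K[0,2])/K[0,0]*z,(v-K[1,2])/K[1,1]*z,z,z*0+1],-1)@I.T
b,g,r=[c[...,i].astype(int) for i in range(3)]
red=(r>120)&(g<60)&(b<60)
for n,m in(('bar',red&(P[...,2]>.075)),('ptr',red&(P[...,2]<.058)&(P[...,2]>.035)),('face',(P[...,2]>.036)&(P[...,2]<.05))):
    q=P[m][:,:3];print(n,len(q),q.mean(0),q.min(0),q.max(0))
    e=np.linalg.svd(q[:,:2]-q[:,:2].mean(0),full_matrices=False);print(e[1],e[2][0])
    if n=='face':
        cc=cv2.minEnclosingCircle((q[:,:2]*1000).astype(np.float32));print(cc)
def ray(u,v,h):
    r=I[:3,:3]@np.array([(u-K[0,2])/K[0,0],(v-K[1,2])/K[1,1],1]);return I[:3,3]+r*(h-I[2,3])/r[2]
print(ray(453,265,.045))
E
```

```text
bar 167 [ 0.55597419 -0.23201589  0.0868457 ] [ 0.53626549 -0.24385376  0.07502671] [ 0.57384923 -0.22306636  0.09187499]
[0.13869707 0.05367986] [-0.96388412 -0.266322  ]
ptr 68 [ 0.54104548 -0.23469331  0.05067424] [ 0.51322099 -0.2484698   0.04527533] [ 0.57037012 -0.22312673  0.05760183]
[0.14950758 0.0181005 ] [-0.88039503 -0.47424108]
face 2821 [ 0.55489948 -0.2327665   0.04439457] [ 0.49664329 -0.29465231  0.03601752] [ 0.61591147 -0.14670826  0.04994644]
[1.74563997 1.66316626] [-0.00740193 -0.99997261]
((559.6369018554688, -220.21266174316406), 75.0928955078125)
[ 0.51372974 -0.25066299  0.045     ]
```

View pics/crop.png

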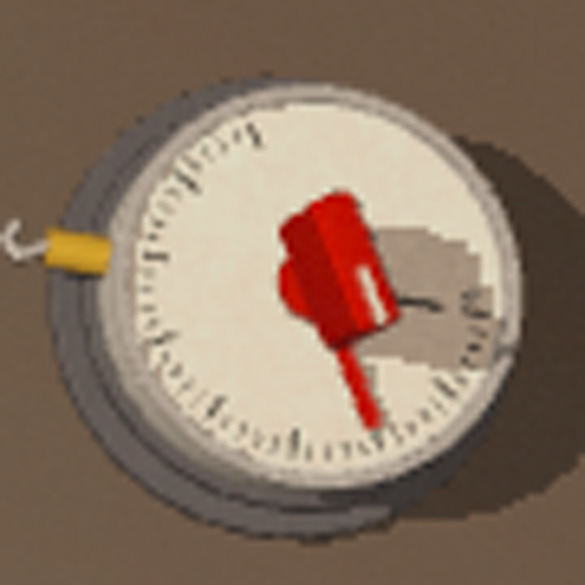

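The gauge axis is at about (0.555, −0.233), matching the given size and height. The pointer reads 46 mm long at a heading of about 204°. The needle is at about 262°, so the turn is roughly 58° CCW. I'll swing around the base first.

Emit:
arm_command(delta_pos=[[-0.052,-0.0034,0],[-0.052,-0.0034,0],[-0.052,-0.0034,0],[-0.052,-0.0034,0],[-0.052,-0.0034,0],[-0.052,-0.0034,0],[-0.052,-0.0034,0],[-0.052,-0.0034,0],[-0.052,-0.0034,0],[-0.052,-0.0034,0]], turn=[[0,0,0.0834],[0,0,0.0834],[0,0,0.0834],[0,0,0.0834],[0,0,0.0834],[0,0,0.0834],[0,0,0.0834],[0,0,0.0834],[0,0,0.0834],[0,0,0.0834]], gripper=[0.0854,0.0854,0.0854,0.0854,0.0854,0.0854,0.0854,0.0854,0.0854,0.0854])

```text
time_s: 1.35
tool_pos: [0.5592, 0.2535, 0.2252]
eef_rot: [-1.692, -2.647, 0.001]
contact_force: [0.1, -0.7, -0.0]
finger_gap: 0.0856
grip_force: 0.0
```

Emit:
arm_command(delta_pos=[[-0.052,-0.0034,0],[-0.052,-0.0034,0],[-0.052,-0.0034,0],[-0.052,-0.0034,0],[-0.052,-0.0034,0],[-0.052,-0.0034,0],[-0.052,-0.0034,0],[-0.052,-0.0034,0],[-0.052,-0.0034,0],[-0.052,-0.0034,0]], turn=[[0,0,0.0834],[0,0,0.0834],[0,0,0.0834],[0,0,0.0834],[0,0,0.0834],[0,0,0.0834],[0,0,0.0834],[0,0,0.0834],[0,0,0.0834],[0,0,0.0834]], gripper=[0.0854,0.0854,0.0854,0.0854,0.0854,0.0854,0.0854,0.0854,0.0854,0.0854])

```text
time_s: 2.6
tool_pos: [0.5555, -0.2527, 0.2252]
eef_rot: [-2.619, -1.735, 0.001]
contact_force: [0.7, -0.8, -0.5]
finger_gap: 0.0855
grip_force: 0.0
```

Emit:
arm_command(delta_pos=[[0,0,0],[0,0,0],[0,0,0],[0,0,0],[0,0,0],[0,0,0]], turn=[[0,0,0.15],[0,0,0.15],[0,0,0.15],[0,0,0.15],[0,0,0.15],[0,0,0]], gripper=[0.0854,0.0854,0.0854,0.0854,0.0854,0.0854])

```text
time_s: 3.35
tool_pos: [0.5561, -0.251, 0.2251]
eef_rot: [-3.071, -0.661, 0.002]
contact_force: [0.3, 0.4, -0.0]
finger_gap: 0.0857
grip_force: 0.0
```

```bash
cat > h.py <<'E'
from cell import manip,cams
import cv2,numpy as np
from scipy.spatial.transform import Rotation as R
def ray(K,V,u,v,h):
    I=np.linalg.inv(V);r=I[:3,:3]@np.array([(u-K[0,2])/K[0,0],(v-K[1,2])/K[1,1],1]);return I[:3,3]+r*(h-I[2,3])/r[2]
def st():
    s=manip.sense();M=R.from_rotvec(s['eef_rot']).as_matrix()
    print('t',s['time_s'],'pos',np.round(s['tool_pos'],4),'yaz',np.degrees(np.arctan2(M[1,1],M[0,1])).round(1),'z',M[:,2].round(3),'gap',s['finger_gap'],'F',np.round(s['contact_force'],1),'T',np.round(s['torque'],2),'grip',s['grip_force'],'q7',s['q'][6]);return s,M
E
python3 - <<'E'
from h import *
st();c=cams.camera_info('wrist');p,d=cams.get_image('wrist');cv2.imwrite('pics/w1.png',p[...,::-1]);np.savez('w1.npz',d=d,**c)
E
```

```text
t 3.35 pos [ 0.5561 -0.251   0.2251] yaz -65.7 z [-0.001 -0.    -1.   ] gap 0.0856924617125271 F [ 0.3  0.4 -0. ] T [0.03 0.01 0.04] grip 0.0 q7 -0.43382994724968005
```

View pics/w1.png

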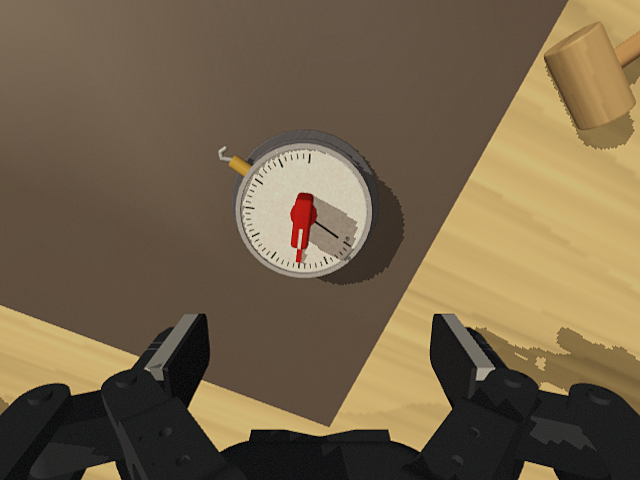

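The wrist view shows the gauge face centred near (304,209), with its rim spanning columns 236–372. The bar runs from (304,196) to (300,250), the pointer tip is at (299,262), and the needle tip is at (338,237). I'll enlarge it and measure.

```bash
python3 - <<'E'
from h import *
w=np.load('w1.npz');K,V,d=w['K'],w['view'],w['d']
p=cv2.imread('pics/w1.png');c=p[180:275,240:370];cv2.imwrite('pics/w1c.png',cv2.resize(c,None,fx=6,fy=6,interpolation=cv2.INTER_CUBIC))
I=np.linalg.inv(V);v,u=np.mgrid[120:290,220:390];z=d[120:290,220:390]
P=np.stack([(u-K[0,2])/K[0,0]*z,(v-K[1,2])/K[1,1]*z,z,z*0+1],-1)@I.T
b,g,r=[p[120:290,220:390,i].astype(int) for i in range(3)];red=(r>110)&(g<70)&(b<70)
q=P[(P[...,2]>.084)&(P[...,2]<.095)][:,:3].astype(np.float32)
print('bartop',len(q),q.mean(0),cv2.minAreaRect(q[:,:2]*1000))
f=P[(P[...,2]>.038)&(P[...,2]<.046)&(r>150)&(g>140)];print('face',f.mean(0),cv2.minEnclosingCircle((f[:,:2]*1000).astype(np.float32)))
C=q.mean(0)
for n,a in(('ptr',(299,262,.046)),('needle',(338,237,.043))):
    x=ray(K,V,*a)-C;print(n,x,np.hypot(*x[:2]),np.degrees(np.arctan2(x[1],x[0]))%360)
E
```

```text
bartop 838 [ 0.556523   -0.23500645  0.08625772] ((555.9955444335938, -235.09036254882812), (39.331787109375, 13.789104461669922), 16.98522186279297)
face [ 0.56035654 -0.22994299  0.04189835  1.        ] ((556.4966430664062, -228.0684814453125), 67.18073272705078)
ptr [-0.04347094 -0.01455358 -0.04025772] 0.04584243940898254 198.50996006658596
needle [-0.00809318 -0.03740799 -0.04325772] 0.03827345131321323 257.79225898986255
```

View pics/w1c.png

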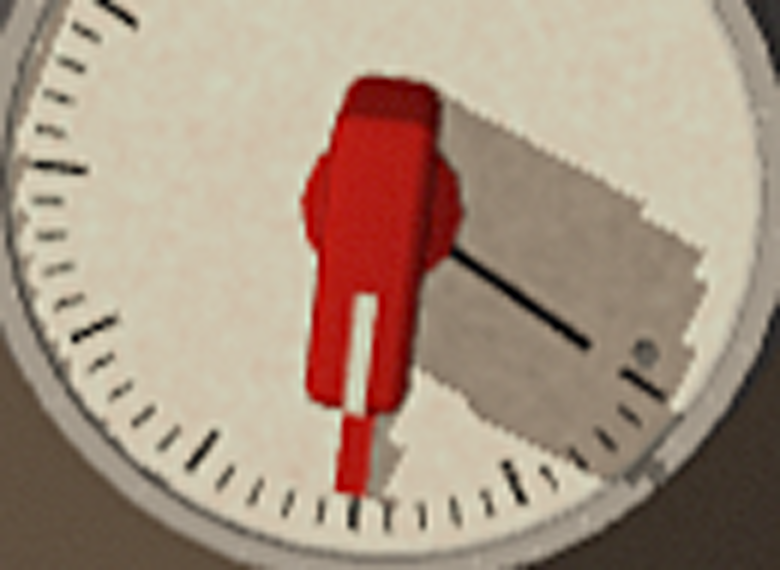

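The bar top fits at 39.3 × 13.8 mm, centred at (0.556, −0.235), at 17–18°. That matches the given sizes, so about 60° to turn. I'll align and descend.

Emit:
arm_command(delta_pos=[[0.0066,-0.0146,0],[0,0,0.03],[0,0,0.03],[0,0,0.03],[0,0,0.02],[0,0,0]], turn=[[0,0,0.12],[0,0,0],[0,0,0],[0,0,0],[0,0,0],[0,0,0]], gripper=[0.0854,0.0854,0.07,0.06,0.06,0.06], newtons=25)

```text
time_s: 4.15
tool_pos: [0.5555, -0.2349, 0.1145]
eef_rot: [-3.104, -0.475, 0.003]
contact_force: [0.4, 0.1, 1.0]
finger_gap: 0.0602
grip_force: 0.0
```

```bash
python3 - <<'E'
from h import *
st();p,d=cams.get_image('wrist');cv2.imwrite('pics/w2.png',p[...,::-1])
E
```

```text
t 4.15 pos [ 0.5555 -0.2349  0.1145] yaz -72.6 z [-0.002  0.001 -1.   ] gap 0.06017460074863072 F [0.4 0.1 1. ] T [-0.   -0.02 -0.01] grip 0.0 q7 -0.4728992043169411
```

View pics/w2.png

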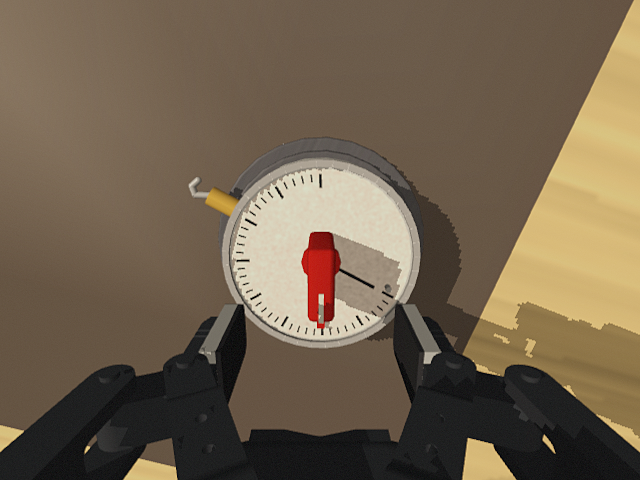

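The bar is centred between the fingers at column 321 and upright in the view, so it is aligned. I'll go down and close.

Emit:
arm_command(delta_pos=[[0,0,0.02],[0,0,0.015],[0,0,0],[0,0,0],[0,0,0],[0,0,0],[0,0,0],[0,0,0]], turn=[[0,0,0],[0,0,0],[0,0,0],[0,0,0],[0,0,0],[0,0,0],[0,0,0],[0,0,0]], gripper=[0.06,0.06,0.03,0.02,0.005,0.005,0.005,0.005], newtons=25)

```text
time_s: 5.2
tool_pos: [0.5565, -0.2354, 0.081]
eef_rot: [3.105, 0.474, 0.001]
contact_force: [-0.9, -1.0, 5.3]
finger_gap: 0.012
grip_force: 25.4
```

```bash
python3 -c "from h import *;st()"
```

```text
t 5.2 pos [ 0.5565 -0.2354  0.081 ] yaz -72.7 z [ 0.001 -0.    -1.   ] gap 0.011982501428291173 F [-0.9 -1.   5.3] T [0.1  0.21 0.01] grip 25.38634568452835 q7 -0.4427934716334115
```

Gripped, with a 12 mm gap at 25 N. I'll turn CCW most of the way.

Emit:
arm_command(delta_pos=[[0,0,0],[0,0,0],[0,0,0],[0,0,0],[0,0,0],[0,0,0],[0,0,0],[0,0,0],[0,0,0],[0,0,0]], turn=[[0,0,-0.1],[0,0,-0.1],[0,0,-0.1],[0,0,-0.1],[0,0,-0.1],[0,0,-0.1],[0,0,-0.1],[0,0,-0.1],[0,0,-0.1],[0,0,0]], gripper=[0.005,0.005,0.005,0.005,0.005,0.005,0.005,0.005,0.005,0.005])

```text
time_s: 6.45
tool_pos: [0.5561, -0.2349, 0.081]
eef_rot: [-2.588, -1.779, -0.001]
contact_force: [-2.8, 2.3, 7.3]
finger_gap: 0.0119
grip_force: 25.8
```

```bash
python3 - <<'E'
from h import *
st();p,d=cams.get_image('wrist');cv2.imwrite('pics/w3.png',p[...,::-1])
E
```

```text
t 6.45 pos [ 0.5561 -0.2349  0.081 ] yaz -21.0 z [-0.     0.001 -1.   ] gap 0.011906917182803877 F [-2.8  2.3  7.3] T [ 0.47  0.55 -0.  ] grip 25.794695019721985 q7 0.27666454917907124
```

View pics/w3.png

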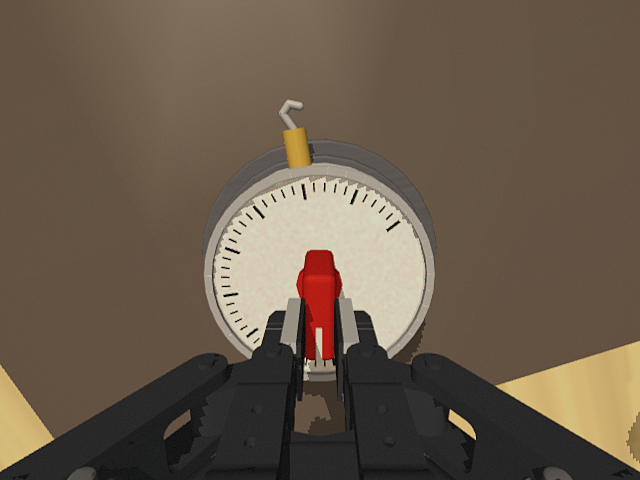

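The red bar (320,300) has turned with the gripper by 52°. I'll finish in small steps and watch the moment.

Emit:
arm_command(delta_pos=[[0,0,0],[0,0,0],[0,0,0],[0,0,0]], turn=[[0,0,-0.04],[0,0,-0.04],[0,0,-0.04],[0,0,0]], gripper=[0.005,0.005,0.005,0.005])

```text
time_s: 7.0
tool_pos: [0.556, -0.2349, 0.081]
eef_rot: [-2.478, -1.93, -0.001]
contact_force: [-2.2, 1.4, 8.1]
finger_gap: 0.0119
grip_force: 25.9
```

```bash
python3 -c "from h import *;st()"
```

```text
t 7.0 pos [ 0.556  -0.2349  0.081 ] yaz -14.2 z [-0.     0.001 -1.   ] gap 0.011949827871555697 F [-2.2  1.4  8.1] T [ 0.49  0.61 -0.04] grip 25.88471531867981 q7 0.3721641357368334
```

Emit:
arm_command(delta_pos=[[0,0,0],[0,0,0]], turn=[[0,0,-0.035],[0,0,0]], gripper=[0.005,0.005])

```text
time_s: 7.25
tool_pos: [0.556, -0.2349, 0.081]
eef_rot: [-2.444, -1.973, -0.001]
contact_force: [-2.7, 3.8, 8.4]
finger_gap: 0.0121
grip_force: 25.9
```

```bash
python3 -c "from h import *;st()"
```

```text
t 7.25 pos [ 0.556  -0.2349  0.081 ] yaz -12.2 z [-0.     0.001 -1.   ] gap 0.012061742967260572 F [-2.7  3.8  8.4] T [0.53 0.66 0.  ] grip 25.905814468860626 q7 0.40021301158733497
```

Emit:
arm_command(delta_pos=[[0,0,0],[0,0,0],[0,0,0]], turn=[[0,0,-0.025],[0,0,-0.025],[0,0,0]], gripper=[0.005,0.005,0.005])

```text
time_s: 7.62
tool_pos: [0.5559, -0.2349, 0.081]
eef_rot: [-2.394, -2.033, -0.001]
contact_force: [-3.1, 2.4, 8.4]
finger_gap: 0.0118
grip_force: 26.5
```

```bash
python3 -c "from h import *;st()"
```

```text
t 7.625 pos [ 0.5559 -0.2349  0.081 ] yaz -9.3 z [-0.     0.001 -1.   ] gap 0.011816461882969113 F [-3.1  2.4  8.4] T [ 0.48  0.67 -0.16] grip 26.50118847610429 q7 0.4401346880367899
```

The moment rose to −0.16 N m, well above friction, so the pointer is on the stop. I'll release, rise, and look.

Emit:
arm_command(delta_pos=[[0,0,0],[0,0,0],[0,0,0],[0,0,0],[0,0,0],[0,0,-0.03],[0,0,-0.04],[0,0,-0.04],[0,0,-0.03],[0,0,0],[0,0,0]], turn=[[0,0,0],[0,0,0],[0,0,0],[0,0,0],[0,0,0],[0,0,0],[0,0,0],[0,0,0],[0,0,0],[0,0,0],[0,0,0]], gripper=[0.03,0.05,0.06,0.06,0.06,0.06,0.06,0.06,0.06,0.06,0.06])

```text
time_s: 9.0
tool_pos: [0.5559, -0.235, 0.22]
eef_rot: [-2.394, -2.033, 0.0]
contact_force: [0.5, 0.1, -0.2]
finger_gap: 0.0597
grip_force: 0.0
```

```bash
python3 - <<'E'
from h import *
st();p,d=cams.get_image('wrist');c=p[120:300,210:430];cv2.imwrite('pics/w4.png',cv2.resize(c,None,fx=3,fy=3,interpolation=cv2.INTER_CUBIC)[...,::-1])
E
```

```text
t 9.0 pos [ 0.5559 -0.235   0.22  ] yaz -9.3 z [-0.001  0.    -1.   ] gap 0.05971354271167729 F [ 0.5  0.1 -0.2] T [-0.04 -0.04  0.01] grip 0.0 q7 0.36391392368241227
```

View pics/w4.png

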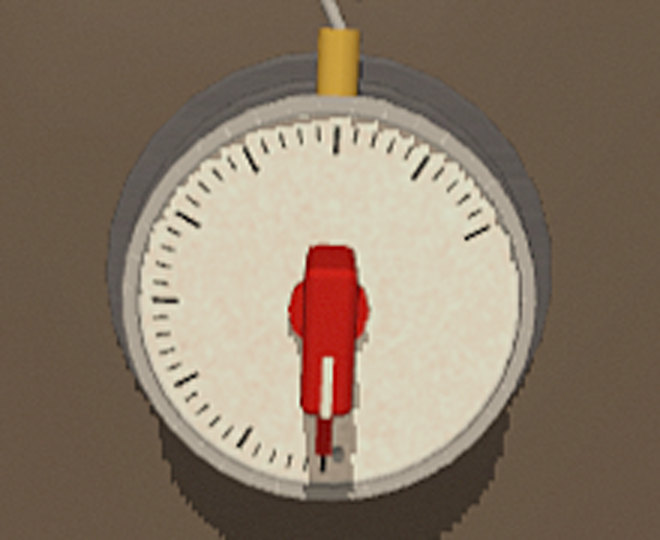

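The pointer tip (323,450) covers the needle, lines up with the zero tick (323,464), and rests against the pin (337,454). The gripper is clear of it.

```bash
python3 -c "
from cell import ticket
print(ticket.hand_in())"
```

```text
the job is handed in; nothing more can be done
None
```

The red knob was turned about 60° counter-clockwise to its zero stop and released; the last picture shows the pointer against the pin, the arm never went near the speed knob or dish, and I handed the job in at about 9 s.

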